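Index a worm-drive rotary table by one division and clamp it

TASK

Wind the rotary table on by one division: turn its hand crank clockwise, turn after turn, until the brass dog on the platter's rim comes up snug against the stop screw ahead of it; you will feel the crank come up against it, so do not force it. Then pull the red clamp lever over towards the platter until it comes up firm, and let go, leaving the dog snug on its stop and everything else on the bench where it was.

Things in the scene. Friction and masses are not known exactly. Their poses are not given: they have to be found in the camera images.
- turntable: Fixed rotary table on a 240 x 190 x 20 mm aluminium plate: grey cast round base, 164 mm across, up to 95 mm above the bench; origin on the bench under the platter's axis, z up. Its level worm shaft runs along the table's own +y, 60 mm to the -x side of the origin, and carries the crank at its +y end. The dog, and the two brackets with the stop screws, are on its +x side.
- crank (a joint): Hand crank, rad: 0 with the handle straight up, growing clockwise seen from its free end (looking along the table's -y): from the top the handle first goes to the table's -x. Not wrapped. Friction is about 0.12 N m (4 N at the handle); it stays where left. Past first touch of the stop the push rises by 1 to 2 N per mm of handle travel. Snug: the handle, held still, pushes back with 8 to 12 N along its path; 20 N is forcing.
- handle (a point): Grip point: middle of the crank's black revolving handle, a level rod 15 mm thick, 56 mm long, parallel to the table's y, 30 mm from the crank's axis. The sleeve spins freely, so it can be carried round in a grip that does not turn. Crank arm and hub begin 28 mm towards the table from here, worm housing 62 mm; the circle is otherwise clear. Its axes turn with the crank.
- crank_centre (a point): The centre of the circle that the grip point runs on, on the crank's axis: 60 mm to -x and 160 mm to +y of the table's origin, 75 mm above the bench; fixed on the table, axes as the table's (y along the shaft, towards the free end).
- stop_tip (a point): Where the tip of the stop screw ahead of the dog stands nominally, 88 mm to +x of the platter's axis, 107.5 mm above the bench. The level steel screw, 10 mm thick, lies along the table's y and points to -y. Its real tip is set by hand and differs each time, up to 6 mm either way along y: too uncertain to wind to by measure, only touch tells.
- platter (a joint): Angle of the 150 mm steel platter (top 120 mm above the bench, a black finned cover bolted on it up to 158 mm), rad, growing counter-clockwise from above as the crank is wound: platter = crank / 36. The dog meets its stop at about 0.785, give or take 0.07.
- dog (a point): Brass block, 30 mm (radial) x 16 x 18 mm, bolted to the platter's rim; this point is its centre, 87 mm from the platter's axis, 107.5 mm above the bench, on the table's +x side; it travels counter-clockwise from above, towards the table's +y.
- clamp (a joint): Clamp lever, rad: 0 is pulled fully home (firm stop), growing as it opens, to 1.4; starts open. 70 mm long, it swings level about an upright pivot at x = 30, y = -115 mm of the table; at 0 it points along the table's -x, larger values turn it towards -y (counter-clockwise from above). Friction 2 N at the knob; stays where left. Firm: pressed on its end with 6 to 20 N.
- clamp_knob (a point): On the axis of the lever's upright red knob, 18 mm thick, 34 mm tall, top 148 mm above the bench; this point is 134 mm above the bench. The 11 mm thick lever arm joins it from below; its top there is 122 mm above the bench.
- cover_a: Bystander: loose black finned cover, 80 mm across, 28 mm high, lying flat off the crank's end; origin under its centre.
- cover_b: Bystander: another loose finned cover, the same size; origin under its centre.
- hex_driver: Bystander: screwdriver with an orange handle, 170 mm, lying between the rotary table and the robot.
- spray_can: Bystander: red spray can, 54 mm across, 170 mm tall, standing; origin under its centre.
- tape_roll: Bystander: orange ring of tape, 90 mm across, 24 mm high, lying; origin under its centre.
- caliper: Bystander: steel caliper with a black slider, 190 mm long, lying flat.

How it is judged:
By the outcome, as a careful person would: the job done as asked, in the order asked, and still so for the second after the job is handed in, with the robot touching nothing.
It also fails if it takes over 72 s, if anything falls off the work surface, if the arm or the gripper's body presses on something with over 40 N, if the wrist force passes 120 N, or if a joint passes its speed limit or range.

ROBOT

A 7-joint arm with a two-finger parallel gripper is mounted at the origin on the work surface. World frame = base frame: x ahead of the robot, y to its left, z up, the work surface at z = 0. Lengths are in m, angles in rad, forces in N, time in s.
With the tool pointing down it reaches from about 0.425 to 0.925 m from the base axis. Payload 6.8 kg.
Tool frame: the origin (TCP) lies midway between the tips of the shut fingers; the grasp point (between the pads) lies 19 mm behind it; x points along the fingers, z is the direction in which the jaws open and shut, and the axes are right-handed (so a half turn about x gives the same grasp; the last joint's range is limited). The gripper opens to 85 mm and grips with 20 to 120 N. Pads are 22 mm wide; open, the fingers measure 114 mm over their backs; the gripper's body (76 mm by 85 mm) begins 54 mm behind the grasp point. The pads swing forward as they close: fully open they stand 13 mm farther back than shut.
Start: joints at [1.197, 0.477, 0.022, 1.555, -0.011, 1.109, -0.083], TCP at [0.177, -0.651, 0.231] pointing down, gripper open.
Joint ranges: [-2.96, 2.96], [-0.34, 2.1], [-1.41, 1.46], [0.24, 2.44], [-1.37, 4.51], [0.17, 1.92], [-2.96, 2.96]. Speed limits (rad/s): [2.39, 2.39, 3.14, 3.14, 3.14, 3.14, 3.14].

INTERFACE

Orientations are given as a unit quaternion [w, x, y, z].
In Python, from station import bot gives the robot as it stands. The module is installed in compiled form; this text tells all that it offers.
- The arm moves only by the shell command python3 -m jog 'ROWS' [FORCE]. ROWS is text: rows parted by semicolons, each of 7 numbers parted by spaces: the shift along the tool's x, y, z in mm, then the turn, a rotation vector about the tool's x, y, z in units of 6 degrees (1.0 is 6 degrees), then the finger opening in mm, from 0 to 85.4. A call has 1 to 5 rows; each row shifts and turns the commanded pose from where the row before left it, along the tool's axes as they then stand; what a row does not reach is not made up. A row lasts 1/10 s, in which the tool goes at most 50 mm and 8.59 degrees, less where a joint would pass 70% of its speed; a pose out of reach is approached as far as the arm can. A call with a gripper value outside its range is refused whole. The fingers move at their own pace and stop on an object; FORCE is the grip in N (left out, the last holds). Time passes only in rows, so rows that do not move let the fingers close. It gives the time, the measured TCP pose, the force and the opening at its end, in the units of the state.
- bot.get_obs(): the state, without advancing time (a new reading comes with each control period).
- bot.read_camera(name): name is "side" or "top" or "wrist"; returns (picture, depth): 400x640x3 uint8, red, green, blue; 400x640 float32, m along the optical axis (not along the pixel's ray), 0 where there is no reading.
- bot.calibration(name): a dict with "fx", "fy", "cx", "cy" (pixels), "T" (4x4, takes a point from camera to world coordinates). Camera axes: x right, y up, looking along -z (the intrinsics and any distortion apply to the point x, -y, -z); pixel columns grow to the right and rows downward; lengths in m; the calibration is good to about 2 mm. A picture is of the moment at which its call begins: read the wrist's pose just before it. calibration takes no time and is no camera call; for the wrist camera it gives the pose at the moment of the call.
- bot.hand_in(): hands the job in, once; it reports no verdict.
The state is a dict: "t": time; "q": joint angles; "joint_vel": joint speeds; "joint_torque": joint torques, N m; "eef_pos": TCP position; "tool_rot": TCP orientation; "contact_force": force on the tool from outside, world axes, zero at the start; "torque": the same for the moment, N m; "gripper_width": opening from 0.0 (shut) to 1.0 (fully open).
Only numpy, scipy, OpenCV 4.12 (cv2) and the standard library are available. Lean on these libraries where they do the work, as an engineer would, in place of code of your own. Each camera call takes 0.05 s, during which the arm holds its last target.

## Working session

There is one attempt and no reset: what is moved stays moved. The work goes in short steps, Python scripts to look and compute and a shell command to move; the robot and the scene stay as the last step left them, time stands still between calls to the robot, and variables do not carry over. Pictures are saved under pics/ and viewed, and the job is handed in when it is done.

```bash
mkdir -p pics; ls; python3 - <<'E'
from station import bot
import cv2, numpy as np
o=bot.get_obs(); print(o)
for n in ["top","side","wrist"]:
    c=bot.calibration(n); print(n,{k:np.round(v,4).tolist() for k,v in c.items()})
    p,d=bot.read_camera(n); cv2.imwrite(f"pics/{n}0.png",p[:,:,::-1]); np.save(f"pics/{n}0.npy",d)
E
```

```text
pics
{'t': 0.0, 'q': array([ 1.19688479,  0.47778319,  0.02232911,  1.55645715, -0.01154631,
        1.10928721, -0.08310359]), 'joint_vel': array([-0.00104034, -0.00012145, -0.0012067 ,  0.00188954,  0.0002738 ,
       -0.00039527,  0.0010259 ]), 'joint_torque': array([-7.20674848e-05, -5.96435809e+01,  1.60783734e+00, -2.81192797e+01,
        1.24231828e-02,  9.38416051e-03, -1.03941244e-05]), 'eef_pos': array([ 0.17716684, -0.65072085,  0.23033443]), 'tool_rot': array([ 0.56132305,  0.42969401,  0.56237525, -0.42896804]), 'contact_force': array([0.01656709, 0.37435245, 0.05579191]), 'torque': array([-0.01443237,  0.00286612, -0.0055459 ]), 'gripper_width': 0.9974557326377546}
top {'fx': 460.5555, 'fy': 460.5555, 'cx': 324.2344, 'cy': 196.9779, 'T': [[0.0003, 0.9807, -0.1956, 0.311], [-0.9998, 0.0039, 0.0179, 0.0254], [0.0184, 0.1956, 0.9805, 1.3945], [0.0, 0.0, 0.0, 1.0]]}
side {'fx': 444.1615, 'fy': 444.1615, 'cx': 332.1137, 'cy': 200.7874, 'T': [[0.992, 0.0889, -0.0893, 0.4613], [-0.1259, 0.7318, -0.6698, -0.846], [0.0058, 0.6757, 0.7371, 1.0492], [0.0, 0.0, 0.0, 1.0]]}
wrist {'fx': 297.4068, 'fy': 297.4068, 'cx': 322.3254, 'cy': 205.8211, 'T': [[0.2627, 0.9198, 0.2914, 0.2516], [-0.9649, 0.2511, 0.0773, -0.63], [-0.002, -0.3015, 0.9535, 0.3728], [0.0, 0.0, 0.0, 1.0]]}
```

View pics/top0.png

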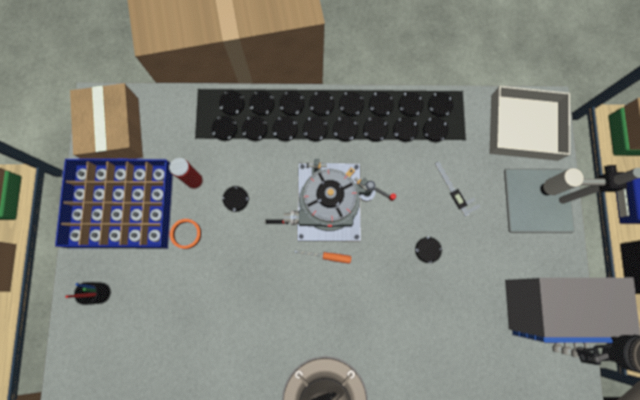

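View pics/side0.png

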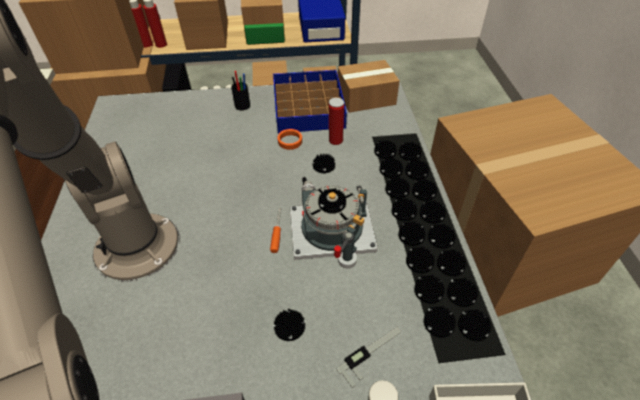

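```bash
python3 - <<'E'
import cv2
p=cv2.imread("pics/top0.png"); c=p[145:265,215:415]; cv2.imwrite("pics/top0c.png",cv2.resize(c,None,fx=4,fy=4,interpolation=cv2.INTER_CUBIC))
p=cv2.imread("pics/side0.png"); c=p[160:280,250:410]; cv2.imwrite("pics/side0c.png",cv2.resize(c,None,fx=5,fy=5,interpolation=cv2.INTER_CUBIC))
E
```

```text
(no output)
```

View pics/top0c.png

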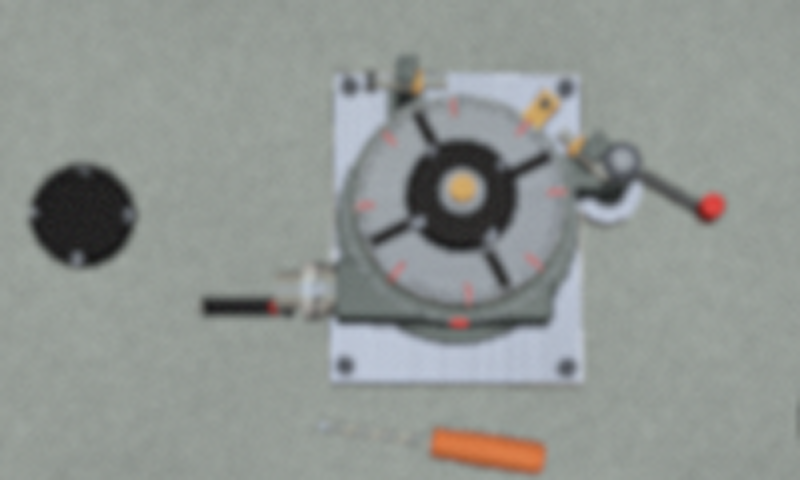

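View pics/side0c.png

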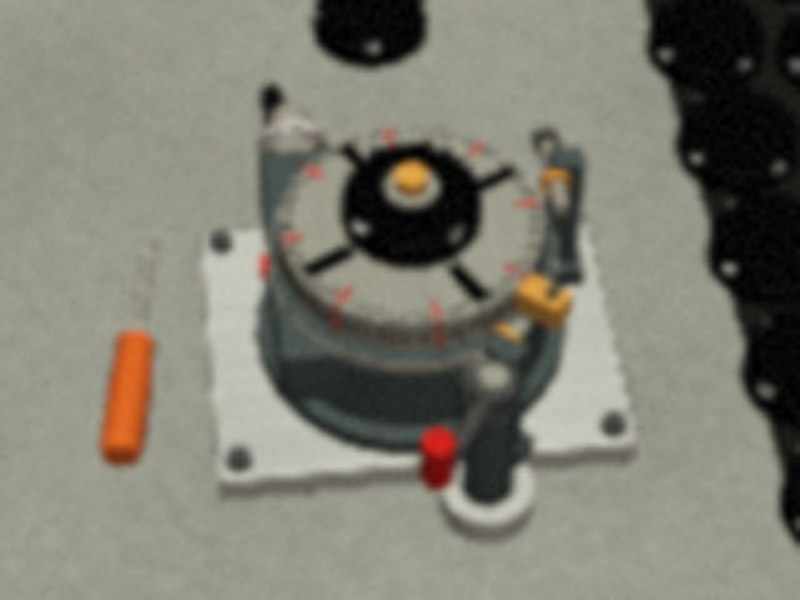

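View pics/wrist0.png

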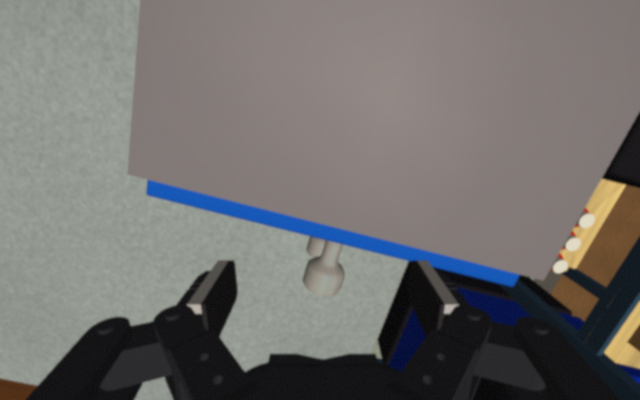

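```bash
cat > h.py <<'E'
import numpy as np
from station import bot
def ray(c,u,v):
    T=np.array(c["T"]); d=np.array([(u-c["cx"])/c["fx"],-(v-c["cy"])/c["fy"],-1.]); return T[:3,3],T[:3,:3]@d
def atz(c,u,v,z):
    o,d=ray(c,u,v); return o+d*(z-o[2])/d[2]
def proj(c,P):
    T=np.array(c["T"]); p=T[:3,:3].T@(np.array(P)-T[:3,3]); return c["cx"]+c["fx"]*p[0]/-p[2], c["cy"]-c["fy"]*p[1]/-p[2]
E
python3 - <<'E'
from h import *
t=bot.calibration("top"); s=bot.calibration("side")
D=np.load("pics/top0.npy"); Ds=np.load("pics/side0.npy")
for n,x,y,z in [("scrA",349,87,.024),("scrB",565,88,.024),("scrC",345,366,.024),("scrD",566,368,.024),("nut",462,186,.165),("handle tip",205,306,.1),("handle in",270,306,.1),("knob",712,206,.148),("pivot",622,158,.13),("dog",542,108,.1165)]:
    u,v=215+x/4-.4,145+y/4-.4
    o,d=ray(t,u,v); dd=D[int(round(v)),int(round(u))]
    print("top",n,np.round(atz(t,u,v,z),4),"depth pt",np.round(o+d*dd,4))
for n,x,y,z in [("scr221",221,241,.024),("scr238",238,459,.024),("scr613",613,424,.024),("nut",411,172,.165),("handle tip",270,92,.1),("knob",437,437,.148),("pivot",492,374,.13),("dog",545,290,.1165)]:
    u,v=250+x/5-.4,160+y/5-.4
    o,d=ray(s,u,v); dd=Ds[int(round(v)),int(round(u))]
    print("side",n,np.round(atz(s,u,v,z),4),"depth pt",np.round(o+d*dd,4))
E
```

```text
top scrA [0.6801 0.0692 0.024 ] depth pt [0.68   0.0692 0.0243]
top scrB [ 0.6802 -0.097   0.024 ] depth pt [ 0.6785 -0.0964  0.0303]
top scrC [0.4652 0.07   0.024 ] depth pt [0.4652 0.07   0.0245]
top scrD [ 0.4641 -0.0949  0.024 ] depth pt [ 0.4634 -0.0943  0.0304]
top nut [ 0.5727 -0.0131  0.165 ] depth pt [ 0.5749 -0.0134  0.1548]
top handle tip [0.499 0.167 0.1  ] depth pt [0.5055 0.1719 0.0548]
top handle in [0.4991 0.1211 0.1   ] depth pt [0.5056 0.1244 0.0553]
top knob [ 0.5629 -0.1867  0.148 ] depth pt [ 0.5631 -0.1869  0.1469]
top pivot [ 0.6008 -0.1271  0.13  ] depth pt [ 0.6021 -0.1278  0.1243]
top dog [ 0.6404 -0.072   0.1165] depth pt [ 0.6405 -0.0721  0.116 ]
side scr221 [0.4644 0.0708 0.024 ] depth pt [0.4644 0.0676 0.0276]
side scr238 [ 0.4627 -0.0954  0.024 ] depth pt [ 0.4627 -0.0965  0.0255]
side scr613 [ 0.6784 -0.0969  0.024 ] depth pt [ 0.6777 -0.0994  0.0274]
side nut [ 0.5707 -0.0173  0.165 ] depth pt [ 0.5715 -0.0109  0.1582]
side handle tip [0.502  0.1203 0.1   ] depth pt [0.5042 0.1719 0.0494]
side knob [ 0.5628 -0.1848  0.148 ] depth pt [ 0.5628 -0.1844  0.1475]
side pivot [ 0.599  -0.1345  0.13  ] depth pt [ 0.6003 -0.1273  0.1207]
side dog [ 0.6388 -0.0695  0.1165] depth pt [ 0.6381 -0.0724  0.12  ]
```

```bash
cat >> h.py <<'E'
from scipy.spatial.transform import Rotation as R
def rot(o=None):
    o=o or bot.get_obs(); q=o["tool_rot"]; return R.from_quat([q[1],q[2],q[3],q[0]])
def to_tool(P,Rt=None):
    "tool-frame shift mm from measured TCP to P and rotvec (units 6deg) to Rt"
    o=bot.get_obs(); r=rot(o); d=r.inv().apply(np.array(P)-o["eef_pos"])*1000
    w=(r.inv()*Rt).as_rotvec()/np.radians(6) if Rt is not None else np.zeros(3)
    return d,w
yaw=-0.004
# tool x down, tool z along table x (A) or -x (B)
def RT(s,yaw=yaw):
    x=np.array([0,0,-1.]); z=s*np.array([np.cos(yaw),np.sin(yaw),0]); y=np.cross(z,x); return R.from_matrix(np.c_[x,y,z])
E
python3 - <<'E'
from h import *
print(np.round(rot().as_matrix(),3))
for s in (1,-1):
    print(s,*[np.round(a,2) for a in to_tool([0.45,-0.3,.24],RT(s))])
E
```

```text
[[-0.     0.965  0.263]
 [ 0.001  0.263 -0.965]
 [-1.    -0.    -0.001]]
1 [  -9.11  355.41 -266.92] [-1.242e+01 -1.000e-02 -1.000e-02]
-1 [  -9.11  355.41 -266.92] [ 1.758e+01 -1.000e-02  1.000e-02]
```

```bash
cat >> h.py <<'E'
def plan(P,Rt,n,g):
    o=bot.get_obs(); r0=rot(o); p0=o["eef_pos"]; w=(r0.inv()*Rt).as_rotvec()/n; d=(np.array(P)-p0)/n
    r=r0
    for i in range(n):
        s=r.inv().apply(d)*1000; u=w/np.radians(6)
        print(" ".join(f"{a:.1f}" for a in s)," ".join(f"{a:.2f}" for a in u),g,end=";\n" if i%5==4 else "; ")
        r=r*R.from_rotvec(w)
E
python3 -c "
from h import *
plan([.47,-.30,.25],RT(1),10,60)"
```

```text
-1.9 37.5 -26.2 -1.24 -0.00 -0.00 60; -1.9 40.5 -21.1 -1.24 -0.00 -0.00 60; -1.9 42.9 -15.6 -1.24 -0.00 -0.00 60; -1.9 44.6 -9.9 -1.24 -0.00 -0.00 60; -1.9 45.5 -4.1 -1.24 -0.00 -0.00 60;
-1.9 45.7 1.9 -1.24 -0.00 -0.00 60; -1.9 45.0 7.8 -1.24 -0.00 -0.00 60; -1.9 43.6 13.6 -1.24 -0.00 -0.00 60; -1.9 41.5 19.1 -1.24 -0.00 -0.00 60; -1.9 38.7 24.3 -1.24 -0.00 -0.00 60;
```

```bash
python3 -m jog '-2 37 -26 -1.24 0 0 60; -2 40 -21 -1.24 0 0 60; -2 43 -16 -1.24 0 0 60; -2 44.5 -10 -1.24 0 0 60; -2 45.5 -4 -1.24 0 0 60' 40; python3 -m jog '-2 45.5 2 -1.24 0 0 60; -2 45 8 -1.24 0 0 60; -2 43.5 14 -1.24 0 0 60; -2 41.5 19 -1.24 0 0 60; -2 38.5 24 -1.24 0 0 60'
python3 -c "
from h import *
o=bot.get_obs();print(o['q'],o['contact_force'])
print(*to_tool([.51,.16,.25],RT(1)))"
```

```text
t: 0.65
eef_pos: [0.3235, -0.4746, 0.2413]
tool_rot: [0.67, 0.226, 0.67, -0.226]
contact_force: [1.2, -0.4, 0.1]
gripper_width: 0.705
t: 1.15
eef_pos: [0.4703, -0.3003, 0.2514]
tool_rot: [0.707, 0.0, 0.707, -0.001]
contact_force: [0.1, -0.5, 0.7]
gripper_width: 0.701
[ 0.7892766   0.29569305 -0.40603664  1.79390667  0.13116702  1.07851936
  0.33541194] [ 0.12893082 -0.49310305  0.65647124]
[  1.29487897 460.3528327   39.10600591] [ 0.02484402 -0.00154255  0.00107549]
```

```bash
python3 -m jog '0 46 4 0 0 0 60; 0 46 4 0 0 0 60; 0 46 4 0 0 0 60; 0 46 4 0 0 0 60; 0 46 4 0 0 0 60' ; python3 -m jog '0 46 4 0 0 0 60; 0 46 4 0 0 0 60; 0 46 4 0 0 0 60; 0 46 4 0 0 0 60; 0 46 3 0 0 0 60'
python3 - <<'E'
from h import *
import cv2
o=bot.get_obs();print(o['q'],o['contact_force'])
c=bot.calibration("wrist");p,d=bot.read_camera("wrist"); np.savez("pics/w1.npz",d=d,**c)
cv2.imwrite("pics/w1.png",p[:,:,::-1])
E
```

```text
t: 1.65
eef_pos: [0.4907, -0.0703, 0.2513]
tool_rot: [0.707, 0.002, 0.707, -0.002]
contact_force: [1.7, -0.0, -0.5]
gripper_width: 0.7
t: 2.15
eef_pos: [0.5114, 0.1594, 0.2512]
tool_rot: [0.707, 0.002, 0.707, -0.003]
contact_force: [0.5, -0.0, 0.1]
gripper_width: 0.705
[ 0.1343739   0.29721839 -0.6656965   1.8304232   0.20649734  1.08376061
 -0.61440251] [ 0.4869699  -0.03502806  0.08635588]
```

View pics/w1.png

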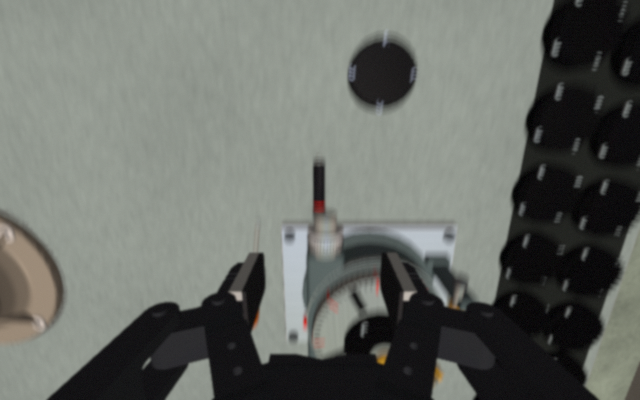

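```bash
python3 - <<'E'
from h import *
import cv2
z=np.load("pics/w1.npz"); d=z["d"]; c={k:z[k] for k in("fx","fy","cx","cy","T")}
p=cv2.imread("pics/w1.png"); 
cv2.imwrite("pics/w1c.png",cv2.resize(p[140:290,250:450],None,fx=4,fy=4,interpolation=cv2.INTER_CUBIC))
for v in range(156,216,4):
    row=[]
    for u in range(312,328,2):
        o,dd=ray(c,u,v); P=o+dd*d[v,u]; row.append("%4.0f,%4.0f,%3.0f"%tuple(P*1000))
    print(v,row)
E
```

```text
156 [' 498, 182, -1', ' 501, 182,  1', ' 503, 182,  0', ' 506, 181, -2', ' 509, 182, -0', ' 511, 181, -2', ' 514, 182, -1', ' 517, 182, -0']
160 [' 498, 176, -0', ' 501, 176, -2', ' 503, 177,  2', ' 506, 176, -1', ' 509, 176, -1', ' 511, 176, -0', ' 514, 176, -1', ' 517, 176, -0']
164 [' 498, 171,  0', ' 501, 171, -1', ' 504, 179, 48', ' 507, 179, 49', ' 509, 179, 49', ' 511, 171,  0', ' 514, 171,  1', ' 517, 171,  1']
168 [' 498, 166,  1', ' 502, 175, 51', ' 504, 175, 51', ' 507, 175, 53', ' 509, 175, 53', ' 511, 175, 51', ' 514, 174, 48', ' 517, 165, -2']
172 [' 498, 161,  1', ' 502, 171, 52', ' 504, 171, 53', ' 507, 171, 53', ' 509, 171, 53', ' 511, 170, 51', ' 514, 170, 48', ' 517, 160,  1']
176 [' 498, 155,  1', ' 502, 166, 51', ' 504, 166, 52', ' 507, 166, 53', ' 509, 166, 53', ' 511, 166, 51', ' 514, 165, 49', ' 517, 155, -0']
180 [' 498, 149, -0', ' 502, 161, 51', ' 504, 161, 53', ' 506, 161, 53', ' 509, 161, 54', ' 511, 161, 52', ' 514, 160, 49', ' 517, 149, -1']
184 [' 498, 144, -0', ' 502, 156, 52', ' 504, 156, 53', ' 506, 157, 53', ' 509, 156, 53', ' 511, 156, 51', ' 514,
[... 314 characters left out ...]
[' 497, 127, -1', ' 501, 141, 51', ' 504, 142, 53', ' 506, 142, 52', ' 509, 142, 54', ' 511, 141, 51', ' 513, 140, 48', ' 516, 127,  0']
200 [' 497, 121, -0', ' 501, 136, 50', ' 504, 136, 51', ' 506, 137, 53', ' 509, 137, 53', ' 511, 137, 52', ' 513, 136, 49', ' 516, 121, -1']
204 [' 497, 116,  1', ' 501, 131, 51', ' 504, 132, 52', ' 506, 132, 54', ' 509, 132, 53', ' 511, 131, 52', ' 513, 130, 48', ' 516, 115, -0']
208 [' 497, 110,  0', ' 501, 126, 50', ' 504, 127, 52', ' 506, 127, 52', ' 509, 127, 54', ' 511, 126, 51', ' 513, 126, 50', ' 516, 109, -0']
212 [' 497, 104, -0', ' 501, 119, 44', ' 503, 119, 45', ' 506, 122, 53', ' 508, 121, 52', ' 511, 119, 46', ' 513, 119, 44', ' 516, 103, -1']
```

View pics/w1c.png

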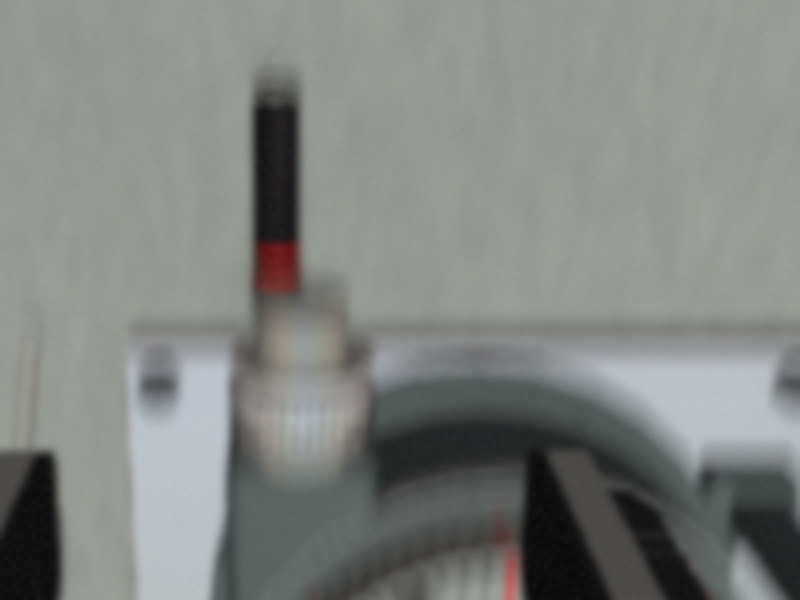

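```bash
python3 -m jog '45 0.5 -1 0 0 0 50; 45 0.5 -1 0 0 0 45; 45 0 -1 0 0 0 40; 45 0.5 -1 0 0 0 40; 44 0 0 0 0 0 40'; python3 -m jog '0 0 0 0 0 0 10; 0 0 0 0 0 0 10; 0 0 0 0 0 0 10; 0 0 0 0 0 0 10; 0 0 0 0 0 0 10' 40
python3 -c "
from h import *
o=bot.get_obs();print(o['q'],o['contact_force'],o['eef_pos'])"
```

```text
t: 2.7
eef_pos: [0.5072, 0.1589, 0.0255]
tool_rot: [0.707, 0.002, 0.707, -0.002]
contact_force: [1.2, -0.1, 0.6]
gripper_width: 0.465
t: 3.2
eef_pos: [0.5065, 0.1592, 0.0276]
tool_rot: [0.707, 0.002, 0.708, -0.002]
contact_force: [-3.2, 2.5, -16.7]
gripper_width: 0.158
[-0.00743964  0.58869546 -0.52421286  2.0164593   0.47182045  0.65724835
 -0.84640005] [ -3.16151923   2.45713651 -16.66480373] [0.50649839 0.15918941 0.02757169]
```

```bash
python3 -m jog '1 0 0 0 0 0 10; 0 0 0 0 0 0 10'
```

```text
t: 3.4
eef_pos: [0.5072, 0.1592, 0.0271]
tool_rot: [0.707, 0.002, 0.707, -0.003]
contact_force: [-5.6, -0.4, -9.4]
gripper_width: 0.164
```

```bash
python3 -m jog '2 0 5 0 0 0 10; -4 0 15 0 0 0 10; -11 0 11 0 0 0 10; -15 0 4 0 0 0 10; 0 0 0 0 0 0 10'
```

```text
t: 3.9
eef_pos: [0.5444, 0.1588, 0.0577]
tool_rot: [0.708, 0.002, 0.706, -0.003]
contact_force: [-4.6, -1.4, 3.2]
gripper_width: 0.161
```

```bash
python3 -m jog '-15 0 -4 0 0 0 10; -11 0 -11 0 0 0 10; -4 0 -15 0 0 0 10; 0 0 0 0 0 0 10'; python3 -m jog '4 0 -15 0 0 0 10; 11 0 -11 0 0 0 10; 15 0 -4 0 0 0 10; 0 0 0 0 0 0 10'
```

```text
t: 4.3
eef_pos: [0.5106, 0.1591, 0.0856]
tool_rot: [0.707, 0.002, 0.707, -0.002]
contact_force: [-4.4, -1.1, 0.6]
gripper_width: 0.159
t: 4.7
eef_pos: [0.4843, 0.1592, 0.0548]
tool_rot: [0.708, 0.002, 0.706, -0.002]
contact_force: [2.9, -1.7, -3.4]
gripper_width: 0.16
```

```bash
python3 -m jog '15 0 4 0 0 0 10; 11 0 11 0 0 0 10; 4 0 15 0 0 0 10; -4 0 15 0 0 0 10; -11 0 11 0 0 0 10'; python3 -m jog '-15 0 4 0 0 0 10; -15 0 -4 0 0 0 10; -11 0 -11 0 0 0 10; -4 0 -15 0 0 0 10; 4 0 -15 0 0 0 10'
```

```text
t: 5.2
eef_pos: [0.5389, 0.1589, 0.0387]
tool_rot: [0.707, 0.002, 0.708, -0.003]
contact_force: [-2.8, -2.2, -2.4]
gripper_width: 0.16
t: 5.7
eef_pos: [0.4995, 0.1592, 0.0825]
tool_rot: [0.709, 0.003, 0.705, -0.003]
contact_force: [8.8, -5.1, -9.2]
gripper_width: 0.159
```

```bash
python3 -m jog '11 0 -11 0 0 0 10; 15 0 -4 0 0 0 10; 15 0 4 0 0 0 10; 11 0 11 0 0 0 10; 4 0 15 0 0 0 10'; python3 -m jog '-4 0 15 0 0 0 10; -11 0 11 0 0 0 10; -15 0 4 0 0 0 10; -15 0 -4 0 0 0 10; -11 0 -11 0 0 0 10'
```

```text
t: 6.2
eef_pos: [0.5131, 0.1589, 0.0251]
tool_rot: [0.707, 0.002, 0.707, -0.003]
contact_force: [-4.8, -7.4, 21.9]
gripper_width: 0.16
t: 6.7
eef_pos: [0.5299, 0.1589, 0.0818]
tool_rot: [0.709, 0.003, 0.706, -0.003]
contact_force: [1.5, -3.3, -8.0]
gripper_width: 0.162
```

```bash
python3 -m jog '-4 0 -15 0 0 0 10; 4 0 -15 0 0 0 10; 11 0 -11 0 0 0 10; 15 0 -4 0 0 0 10; 0 0 0 0 0 0 10'; python3 - <<'E'
from h import *
import cv2
print(bot.get_obs()['contact_force'], bot.get_obs()['q'])
p,d=bot.read_camera("top"); cv2.imwrite("pics/t2.png",cv2.resize(p[145:265,215:415,::-1],None,fx=4,fy=4,interpolation=cv2.INTER_CUBIC))
E
```

```text
t: 7.2
eef_pos: [0.4842, 0.1593, 0.0544]
tool_rot: [0.708, 0.003, 0.706, -0.002]
contact_force: [7.3, -2.7, -4.0]
gripper_width: 0.159
[ 7.30508017 -2.65012884 -4.00616743] [ 0.01453682  0.52072353 -0.56429047  2.0574195   0.4405819   0.67770155
 -0.84535656]
```

View pics/t2.png

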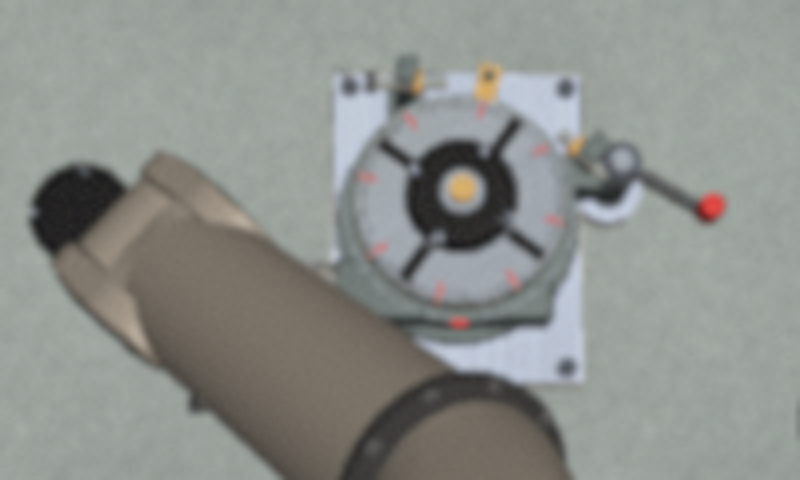

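```bash
python3 -m jog '15 0 4 0 0 0 10; 11 0 11 0 0 0 10; 4 0 15 0 0 0 10; -4 0 15 0 0 0 10; -11 0 11 0 0 0 10'; python3 -m jog '-15 0 4 0 0 0 10; -15 0 -4 0 0 0 10; -11 0 -11 0 0 0 10; -4 0 -15 0 0 0 10; 0 0 0 0 0 0 10'; python3 - <<'E'
from h import *
import cv2
print(bot.get_obs()['contact_force'], bot.get_obs()['q'])
p,d=bot.read_camera("top"); cv2.imwrite("pics/t3.png",cv2.resize(p[150:185,290:370,::-1],None,fx=10,fy=10,interpolation=cv2.INTER_CUBIC))
E
```

```text
t: 7.75
eef_pos: [0.5383, 0.159, 0.0383]
tool_rot: [0.707, 0.002, 0.708, -0.002]
contact_force: [3.6, -2.8, -7.0]
gripper_width: 0.156
t: 8.25
eef_pos: [0.5107, 0.1592, 0.0853]
tool_rot: [0.707, 0.002, 0.707, -0.003]
contact_force: [-6.2, -4.4, 9.9]
gripper_width: 0.158
[-6.17413049 -4.44307869  9.85039925] [ 0.0489467   0.5085984  -0.59004386  1.97967365  0.40072814  0.77054528
 -0.78152055]
```

View pics/t3.png

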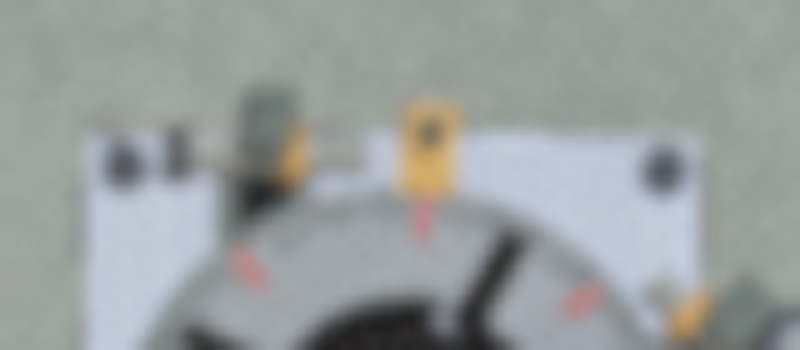

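```bash
python3 -m jog '4 0 -15 0 0 0 10; 11 0 -11 0 0 0 10; 15 0 -4 0 0 0 10; 15 0 4 0 0 0 10; 0 0 0 0 0 0 10'; python3 - <<'E'
from h import *
import cv2
print(bot.get_obs()['contact_force'], bot.get_obs()['q'])
p,d=bot.read_camera("top"); cv2.imwrite("pics/t4.png",cv2.resize(p[150:185,290:370,::-1],None,fx=10,fy=10,interpolation=cv2.INTER_CUBIC))
E
```

```text
t: 8.8
eef_pos: [0.4893, 0.1593, 0.039]
tool_rot: [0.708, 0.003, 0.706, -0.002]
contact_force: [5.6, -4.5, -1.3]
gripper_width: 0.16
[ 5.62979717 -4.48023512 -1.27331242] [ 0.0025059   0.55154061 -0.54733503  2.05287173  0.46621926  0.65517267
 -0.86236986]
```

View pics/t4.png

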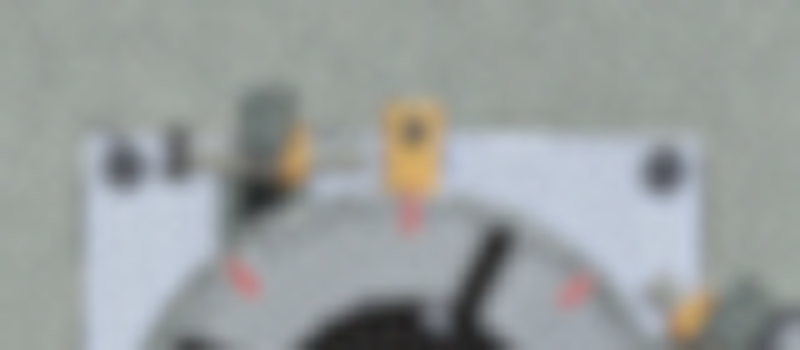

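```bash
cat >> h.py <<'E'
def st(cx=.5143,cz=.0563):
    o=bot.get_obs(); p=o["eef_pos"]; f=o["contact_force"]; x,z=p[0]-cx,p[2]-cz
    th=np.arctan2(-x,z)%(2*np.pi); t=np.array([-np.cos(th),-np.sin(th)]); r=np.array([-np.sin(th),np.cos(th)])
    print("t %.2f th %.1f deg r %.1f pushback %.1f radial(out) %.1f Fy %.1f"%(o["t"],np.degrees(th),1000*np.hypot(x,z),-(f[0]*t[0]+f[2]*t[1]),f[0]*r[0]+f[2]*r[1],f[1]))
E
python3 -c "from h import *; st()"
python3 -m jog '6 0 5 0 0 0 10; 5 0 6 0 0 0 10; 3 0 7 0 0 0 10; 1 0 8 0 0 0 10; 0 0 0 0 0 0 10' >/dev/null; python3 -c "from h import *; st()"
```

```text
t 8.85 th 123.8 deg r 30.3 pushback -4.1 radial(out) -3.4 Fy -5.8
t 9.35 th 181.5 deg r 30.7 pushback -3.1 radial(out) -8.9 Fy -5.6
```

```bash
python3 -m jog '-1 0 7.8 0 0 0 10; 0 0 0 0 0 0 10' >/dev/null; python3 -c "from h import *; st()"; python3 -m jog '-3 0 7.2 0 0 0 10; 0 0 0 0 0 0 10' >/dev/null; python3 -c "from h import *; st()"
```

```text
t 9.55 th 192.8 deg r 30.8 pushback -0.3 radial(out) -10.7 Fy -5.9
t 9.75 th 204.8 deg r 30.6 pushback 0.6 radial(out) -7.2 Fy -5.5
```

```bash
python3 -m jog '-2 0 3.2 0 0 0 10; -2 0 3.2 0 0 0 10; 0 0 0 0 0 0 10' >/dev/null; python3 -c "from h import *; st()"; python3 -m jog '-3 0 2.5 0 0 0 10; -3 0 2.5 0 0 0 10; 0 0 0 0 0 0 10' >/dev/null; python3 -c "from h import *; st()"
python3 - <<'E'
from h import *
import cv2
p,d=bot.read_camera("top"); cv2.imwrite("pics/t5.png",cv2.resize(p[150:185,290:370,::-1],None,fx=10,fy=10,interpolation=cv2.INTER_CUBIC))
E
```

```text
t 10.05 th 215.7 deg r 30.4 pushback 3.0 radial(out) -3.7 Fy -3.6
t 10.35 th 231.0 deg r 30.0 pushback 11.2 radial(out) 5.3 Fy -2.9
```

View pics/t5.png

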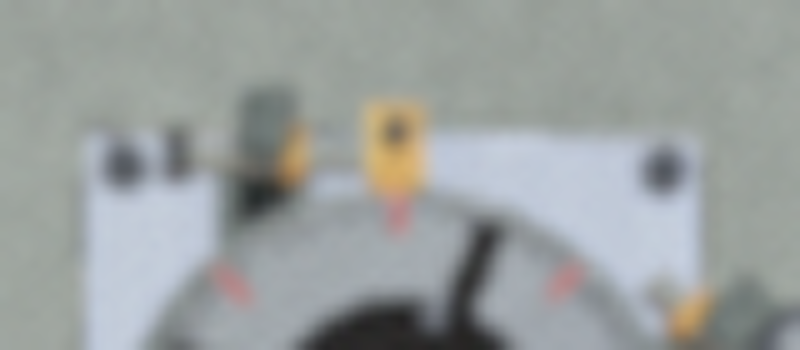

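```bash
python3 -c "from h import *; st()"; python3 -m jog '0 0 0 0 0 0 10; 0 0 0 0 0 0 10' >/dev/null; python3 -c "from h import *; st()";  python3 -m jog '0 0 0 0 0 0 10; 0 0 0 0 0 0 10' >/dev/null; python3 -c "from h import *; st()"
```

```text
t 10.40 th 231.1 deg r 30.0 pushback 12.0 radial(out) 4.8 Fy -0.7
t 10.60 th 231.9 deg r 30.1 pushback 12.3 radial(out) 4.0 Fy -1.7
t 10.80 th 232.5 deg r 30.1 pushback 13.2 radial(out) 3.2 Fy -2.4
```

```bash
python3 -m jog '0.5 0 -0.4 0 0 0 10; 0 0 0 0 0 0 10' >/dev/null; python3 -c "from h import *; st()"; python3 -m jog '0 0 0 0 0 0 10; 0 0 0 0 0 0 10' >/dev/null; python3 -c "from h import *; st()"
```

```text
t 11.00 th 232.4 deg r 30.2 pushback 10.9 radial(out) 1.6 Fy -2.3
t 11.20 th 232.5 deg r 30.2 pushback 10.8 radial(out) 2.5 Fy -2.5
```

```bash
python3 -m jog '0 0 0 0 0 0 50; 0 0 0 0 0 0 50; 0 0 0 0 0 0 50'; python3 -c "from h import *; st()"; python3 -m jog '-40 0 0 0 0 0 50; -45 0 0 0 0 0 50; -45 0 0 0 0 0 50; -45 0 0 0 0 0 50; -20 0 0 0 0 0 50'; python3 - <<'E'
from h import *
import cv2
o=bot.get_obs();print(o['q'],o['contact_force'],o['eef_pos'])
c=bot.calibration("wrist");p,d=bot.read_camera("wrist"); np.savez("pics/w2.npz",d=d,**c)
cv2.imwrite("pics/w2.png",p[:,:,::-1])
from scipy.ndimage import label
v=200
for v in range(150,240,6):
    row=[]
    for u in range(270,310,2):
        oo,dd=ray(c,u,v); P=oo+dd*d[v,u]; 
        if P[2]>.04 and .13<P[1]<.18: row.append("%4.0f,%4.0f,%3.0f"%tuple(P*1000))
    if row: print(v,row)
E
```

```text
t: 11.5
eef_pos: [0.5409, 0.1605, 0.0395]
tool_rot: [0.709, 0.003, 0.705, -0.001]
contact_force: [0.4, -0.5, 1.0]
gripper_width: 0.585
t 11.50 th 237.8 deg r 31.5 pushback -1.1 radial(out) -0.2 Fy -0.5
t: 12.0
eef_pos: [0.5411, 0.161, 0.2386]
tool_rot: [0.71, 0.003, 0.704, -0.001]
contact_force: [0.3, 0.9, 0.3]
gripper_width: 0.583
[ 0.13648835  0.35880575 -0.67146041  1.78736213  0.2533022   1.07302583
 -0.63022493] [0.27759287 0.86070277 0.34897349] [0.54108967 0.16095883 0.23856976]
174 [' 527, 174, 57']
180 [' 527, 167, 55']
186 [' 527, 160, 56']
192 [' 526, 152, 53']
198 [' 526, 146, 55']
204 [' 526, 139, 55']
210 [' 526, 131, 53']
```

View pics/w2.png

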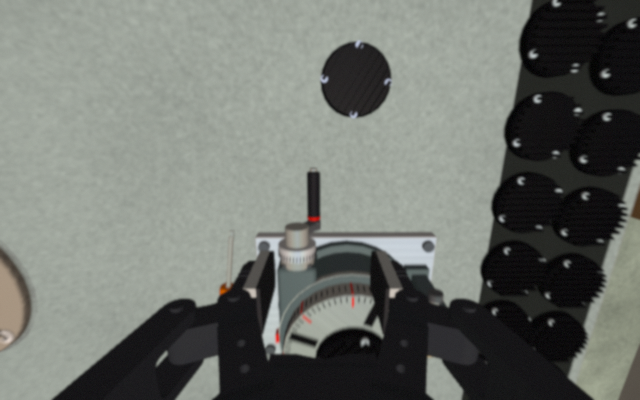

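```bash
python3 - <<'E'
from h import *
z=np.load("pics/w2.npz"); d=z["d"]; c={k:z[k] for k in("fx","fy","cx","cy","T")}
for v in range(174,222,6):
    row=[]
    for u in range(304,324,2):
        oo,dd=ray(c,u,v); P=oo+dd*d[v,u]; row.append("%4.0f,%4.0f,%3.0f"%tuple(P*1000))
    print(v,row)
E
```

```text
174 [' 520, 162, -1', ' 522, 163,  0', ' 527, 174, 57', ' 529, 174, 57', ' 531, 174, 57', ' 534, 174, 58', ' 536, 174, 58', ' 538, 174, 56', ' 540, 173, 52', ' 543, 162, -1']
180 [' 519, 155,  0', ' 522, 154, -1', ' 527, 167, 55', ' 529, 167, 57', ' 531, 167, 58', ' 534, 167, 59', ' 536, 167, 57', ' 538, 167, 56', ' 540, 166, 51', ' 543, 154, -0']
186 [' 519, 147,  1', ' 522, 146, -1', ' 527, 160, 56', ' 529, 160, 57', ' 531, 161, 59', ' 533, 161, 59', ' 536, 161, 59', ' 538, 160, 55', ' 540, 159, 52', ' 543, 146, -1']
192 [' 519, 138, -1', ' 522, 138, -1', ' 526, 152, 53', ' 529, 153, 57', ' 531, 153, 57', ' 533, 154, 59', ' 536, 153, 57', ' 538, 153, 56', ' 540, 152, 52', ' 543, 138, -1']
198 [' 519, 130,  1', ' 521, 130, -1', ' 526, 146, 55', ' 529, 146, 56', ' 531, 147, 58', ' 533, 147, 58', ' 536, 147, 59', ' 538, 146, 56', ' 540, 145, 51', ' 543, 130, -1']
204 [' 518, 121, -2', ' 521, 122, -0', ' 526, 139, 55', ' 529, 139, 57', ' 531, 140, 59', ' 533, 139, 58', ' 535, 139, 57', ' 538, 139, 56', ' 540, 137, 51', ' 543, 121, -1']
210 [' 518, 113, -0', ' 521, 113, -0', ' 526, 131, 53', ' 528, 132, 58', ' 531, 132, 58', ' 533, 133, 59', ' 535, 133, 59', ' 538, 132, 56', ' 540, 130, 52', ' 543, 113,  1']
216 [' 518, 105,  2', ' 521, 105,  0', ' 526, 124, 54', ' 528, 125, 57', ' 531, 125, 59', ' 533, 125, 58', ' 535, 125, 57', ' 538, 124, 56', ' 540, 123, 53', ' 543, 104, -1']
```

```bash
python3 -c "
from h import *
print(to_tool([.5335,.161,.0325],RT(1)))"
python3 -m jog '45 0 -2 0 0 0 45; 45 0 -2 0 0 0 40; 45 0 -2 0 0 0 40; 45 0 -1 0 0 0 40; 25 0 0 0 0 0 40';  python3 -m jog '0 0 0 0 0 0 40;0 0 0 0 0 0 40'
```

```text
(array([207.69751464,  -1.08933644, -10.80565451]), array([-0.02103198,  0.10836506, -0.03242019]))
t: 12.55
eef_pos: [0.5304, 0.159, 0.025]
tool_rot: [0.706, 0.002, 0.708, -0.002]
contact_force: [-0.1, 0.2, -0.1]
gripper_width: 0.471
t: 12.75
eef_pos: [0.5324, 0.1601, 0.0286]
tool_rot: [0.708, 0.002, 0.707, -0.002]
contact_force: [0.7, 0.7, 0.2]
gripper_width: 0.466
```

```bash
python3 -m jog '-2 0 0 0 0 0 40;0 0 0 0 0 0 40;0 0 0 0 0 0 40'; python3 -m jog '0 0 0 0 0 0 10; 0 0 0 0 0 0 10; 0 0 0 0 0 0 10; 0 0 0 0 0 0 10' 40; python3 -c "from h import *; st()"
```

```text
t: 13.05
eef_pos: [0.5326, 0.1595, 0.0313]
tool_rot: [0.708, 0.003, 0.706, -0.002]
contact_force: [-0.6, -0.5, -0.5]
gripper_width: 0.472
t: 13.45
eef_pos: [0.5319, 0.1593, 0.03]
tool_rot: [0.707, 0.002, 0.707, -0.002]
contact_force: [1.7, 0.6, -0.6]
gripper_width: 0.163
t 13.45 th 213.7 deg r 31.7 pushback -1.1 radial(out) 1.5 Fy 0.6
```

```bash
for i in 1; do python3 -m jog '-1.2 0 1.6 0 0 0 10; 0 0 0 0 0 0 10' >/dev/null; python3 -c "from h import *; st()"; done;  python3 -m jog '-1.2 0 1.6 0 0 0 10; 0 0 0 0 0 0 10' >/dev/null; python3 -c "from h import *; st()"; python3 -m jog '-1.3 0 1.5 0 0 0 10; 0 0 0 0 0 0 10' >/dev/null; python3 -c "from h import *; st()"
```

```text
t 13.65 th 214.0 deg r 31.5 pushback 3.4 radial(out) 3.7 Fy 2.4
t 13.85 th 217.5 deg r 31.4 pushback 8.2 radial(out) 5.7 Fy 2.4
t 14.05 th 222.1 deg r 31.3 pushback 9.6 radial(out) 5.0 Fy 2.6
```

```bash
python3 -m jog '0 0 0 0 0 0 10; 0 0 0 0 0 0 10; 0 0 0 0 0 0 10' >/dev/null; python3 -c "from h import *; st()"; python3 -m jog '0 0 0 0 0 0 10; 0 0 0 0 0 0 10; 0 0 0 0 0 0 10' >/dev/null; python3 -c "from h import *; st()"
```

```text
t 14.35 th 222.9 deg r 31.3 pushback 10.2 radial(out) 3.9 Fy 1.9
t 14.65 th 222.9 deg r 31.3 pushback 9.8 radial(out) 3.5 Fy 3.3
```

```bash
python3 -m jog '0.4 0 -0.4 0 0 0 10; 0 0 0 0 0 0 10; 0 0 0 0 0 0 10' >/dev/null; python3 -c "from h import *; st()"; python3 -m jog '0.4 0 -0.4 0 0 0 10; 0 0 0 0 0 0 10; 0 0 0 0 0 0 10' >/dev/null; python3 -c "from h import *; st()"; python3 -m jog '0.4 0 -0.4 0 0 0 10; 0 0 0 0 0 0 10; 0 0 0 0 0 0 10' >/dev/null; python3 -c "from h import *; st()"
```

```text
t 14.95 th 222.9 deg r 31.4 pushback 8.3 radial(out) 2.2 Fy 1.4
t 15.25 th 222.7 deg r 31.6 pushback 5.0 radial(out) -1.8 Fy 0.5
t 15.55 th 222.3 deg r 31.7 pushback 2.3 radial(out) -4.2 Fy -1.0
```

```bash
python3 -m jog '0.2 0 -0.4 0 0 0 10; 0 0 0 0 0 0 10; 0 0 0 0 0 0 10' >/dev/null; python3 -c "from h import *; st()"; python3 -m jog '0 0 -0.3 0 0 0 10; 0 0 0 0 0 0 10; 0 0 0 0 0 0 10' >/dev/null; python3 -c "from h import *; st()"
```

```text
t 15.85 th 220.7 deg r 31.7 pushback 1.3 radial(out) -4.7 Fy -0.5
t 16.15 th 220.2 deg r 31.6 pushback 0.9 radial(out) -1.8 Fy -0.1
```

```bash
python3 -m jog '0.3 0 -0.4 0 0 0 10; 0 0 0 0 0 0 10; 0 0 0 0 0 0 10' >/dev/null; python3 -c "from h import *; st()"; python3 -m jog '0 0 0 0 0 0 40; 0 0 0 0 0 0 40; 0 0 0 0 0 0 40'; python3 -m jog '-40 0 0 0 0 0 40; -45 0 0 0 0 0 40; -45 0 0 0 0 0 40; -45 0 0 0 0 0 40; -25 0 0 0 0 0 40';python3 - <<'E'
from h import *
import cv2
bot.read_camera("wrist")
o=bot.get_obs();print(o['q'],o['contact_force'],o['eef_pos'])
c=bot.calibration("wrist");p,d=bot.read_camera("wrist"); np.savez("pics/w3.npz",d=d,**c)
cv2.imwrite("pics/w3.png",p[:,:,::-1])
p,d2=bot.read_camera("top"); cv2.imwrite("pics/t6.png",cv2.resize(p[145:265,215:415,::-1],None,fx=4,fy=4,interpolation=cv2.INTER_CUBIC))
for v in range(174,222,6):
    row=[]
    for u in range(290,334,2):
        oo,dd=ray(c,u,v); P=oo+dd*d[v,u]; 
        if P[2]>.04: row.append("%4.0f,%3.0f"%(1000*P[0],1000*P[2]))
    print(v,row)
E
```

```text
t 16.45 th 219.2 deg r 31.6 pushback 1.5 radial(out) 0.0 Fy 0.0
t: 16.75
eef_pos: [0.5343, 0.1594, 0.032]
tool_rot: [0.707, 0.002, 0.707, -0.002]
contact_force: [0.1, -0.4, -0.7]
gripper_width: 0.468
t: 17.25
eef_pos: [0.5352, 0.1601, 0.2359]
tool_rot: [0.709, 0.003, 0.705, -0.002]
contact_force: [0.2, 0.1, -0.0]
gripper_width: 0.471
[ 0.14492285  0.35307027 -0.68258573  1.79643195  0.25376279  1.07084874
 -0.63472739] [1.85700979 0.05330848 2.73815111] [0.53667018 0.16085844 0.23884505]
174 [' 527, 54', ' 529, 57', ' 532, 58', ' 534, 59', ' 536, 58', ' 538, 57', ' 540, 52']
180 [' 527, 54', ' 529, 57', ' 531, 59', ' 534, 58', ' 536, 59', ' 538, 58', ' 540, 53']
186 [' 535,381', ' 527, 53', ' 529, 58', ' 531, 58', ' 534, 58', ' 536, 58', ' 538, 57', ' 540, 53']
192 [' 527, 55', ' 529, 58', ' 531, 59', ' 534, 59', ' 536, 59', ' 538, 56', ' 540, 54']
198 [' 527, 55', ' 529, 57', ' 535,381', ' 533, 57', ' 536, 58', ' 538, 57', ' 540, 54']
204 [' 535,381', ' 526, 53', ' 529, 57', ' 531, 59', ' 533, 58', ' 536, 58', ' 538, 58', ' 540, 52']
210 [' 526, 54', ' 529, 57', ' 531, 59', ' 533, 58', ' 536, 58', ' 538, 57', ' 540, 52']
216 [' 526, 55', ' 529, 57', ' 531, 58', ' 533, 58', ' 536, 59', ' 538, 57', ' 540, 54']
```

View pics/t6.png

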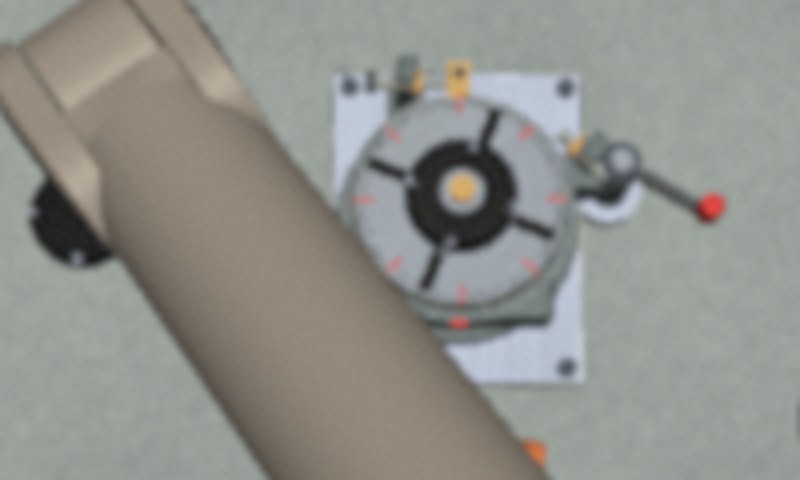

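```bash
python3 -m jog '0 -43 3 0 0 0 45; 0 -44 3 0 0 0 45; 0 -44 3 0 0 0 45; 0 -44 3 0 0 0 45; 0 -44 3 0 0 0 45'; python3 -m jog '0 -44 4 0 0 0 45; 0 -44 4 0 0 0 45; 0 -41 3 0 0 0 45; 0 0 0 0 0 0 45; 0 0 0 0 0 0 45'; python3 - <<'E'
from h import *
import cv2
bot.read_camera("wrist")
o=bot.get_obs();print(o['q'],o['contact_force'],o['eef_pos'])
c=bot.calibration("wrist");p,d=bot.read_camera("wrist"); np.savez("pics/w4.npz",d=d,**c)
cv2.imwrite("pics/w4.png",p[:,:,::-1])
m=(p[:,:,0].astype(int)>120)&(p[:,:,1]<70)&(p[:,:,2]<70)
vs,us=np.nonzero(m); Q=[]
for v,u in zip(vs,us):
    oo,dd=ray(c,u,v); P=oo+dd*d[v,u]
    if .144<P[2]<.153: Q.append(P)
Q=np.array(Q); print(len(Q), Q.mean(0),Q.min(0),Q.max(0))
E
```

```text
t: 17.9
eef_pos: [0.5464, -0.0618, 0.2301]
tool_rot: [0.706, 0.002, 0.708, -0.002]
contact_force: [0.7, -0.5, 0.4]
gripper_width: 0.526
t: 18.4
eef_pos: [0.5566, -0.1899, 0.2299]
tool_rot: [0.706, 0.004, 0.708, -0.003]
contact_force: [-0.4, 1.2, -0.4]
gripper_width: 0.525
[ 0.64458887  0.38966812 -0.54615713  1.73980321  0.22472235  1.07730468
  0.01785252] [ 0.07422712  1.22637459 -1.26091608] [ 0.55698221 -0.1881577   0.23032343]
309 [ 0.56411827 -0.18448403  0.14734674] [ 0.55642195 -0.19277151  0.1440966 ] [ 0.5717293  -0.17738241  0.14949102]
```

View pics/w4.png

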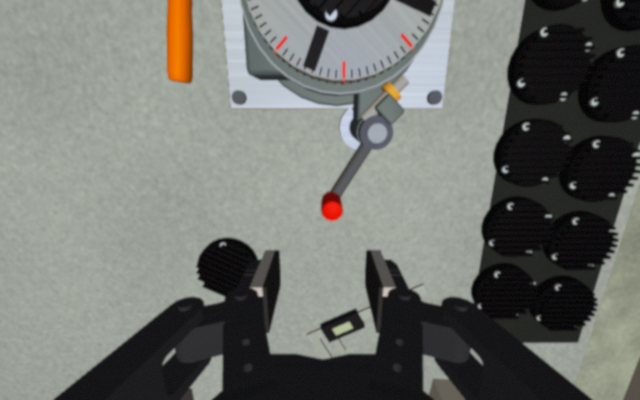

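```bash
python3 -m jog '35 1 3 0 0 0 45; 35 1 2 0 0 0 45; 22 1 2 0 0 0 45; 8 0 0 0 0 0 45; 2 0 0 0 0 0 45';python3 -m jog '0 0 0 0 0 0 45; 0 0 0 0 0 0 45'
```

```text
t: 19.0
eef_pos: [0.5643, -0.1844, 0.1291]
tool_rot: [0.707, 0.002, 0.708, -0.001]
contact_force: [0.6, -0.5, -0.2]
gripper_width: 0.527
t: 19.2
eef_pos: [0.5656, -0.1859, 0.1312]
tool_rot: [0.708, 0.002, 0.706, -0.002]
contact_force: [0.7, -0.3, -0.2]
gripper_width: 0.524
```

```bash
python3 -m jog '3 0 -1 0 0 0 45; 0 0 0 0 0 0 45; 0 0 0 0 0 0 10; 0 0 0 0 0 0 10; 0 0 0 0 0 0 10' 40;python3 -m jog '0 0 0 0 0 0 10; 0 0 0 0 0 0 10'
```

```text
t: 19.7
eef_pos: [0.5639, -0.1859, 0.1272]
tool_rot: [0.707, 0.002, 0.707, -0.002]
contact_force: [-0.7, 0.0, 2.8]
gripper_width: 0.195
t: 19.9
eef_pos: [0.5639, -0.186, 0.1271]
tool_rot: [0.707, 0.002, 0.707, -0.002]
contact_force: [-0.9, 0.2, 3.7]
gripper_width: 0.19
```

```bash
python3 -m jog '0 6 -7.7 0 0 0 10; 0 7 -6.8 0 0 0 10; 0 0 0 0 0 0 10';python3 -m jog '0 8 -5.8 0 0 0 10; 0 8.6 -4.5 0 0 0 10; 0 0 0 0 0 0 10';python3 -m jog '0 9.2 -3.4 0 0 0 10; 0 4.8 -1 0 0 0 10; 0 0 0 0 0 0 10; 0 0 0 0 0 0 10'
```

```text
t: 20.2
eef_pos: [0.549, -0.175, 0.1271]
tool_rot: [0.707, 0.002, 0.707, -0.004]
contact_force: [0.0, -3.8, 2.2]
gripper_width: 0.191
t: 20.5
eef_pos: [0.538, -0.1566, 0.1271]
tool_rot: [0.707, 0.002, 0.708, -0.003]
contact_force: [-3.5, -1.3, 6.6]
gripper_width: 0.195
t: 20.9
eef_pos: [0.5339, -0.1426, 0.127]
tool_rot: [0.707, 0.002, 0.708, -0.003]
contact_force: [-3.9, -2.6, 6.9]
gripper_width: 0.189
```

```bash
python3 -m jog '0 5 -1 0 0 0 10; 0 4 -0.5 0 0 0 10; 0 0 0 0 0 0 10; 0 0 0 0 0 0 10';python3 -m jog '0 2 0 0 0 0 10; 0 0 0 0 0 0 10;  0 0 0 0 0 0 10';python3 -m jog '0 2 0 0 0 0 10; 0 0 0 0 0 0 10;  0 0 0 0 0 0 10'
```

```text
t: 21.3
eef_pos: [0.5327, -0.1338, 0.127]
tool_rot: [0.707, 0.002, 0.708, -0.003]
contact_force: [-2.7, -1.6, 7.2]
gripper_width: 0.192
t: 21.6
eef_pos: [0.5326, -0.1329, 0.127]
tool_rot: [0.707, 0.002, 0.708, -0.004]
contact_force: [-3.0, -4.8, 6.7]
gripper_width: 0.191
t: 21.9
eef_pos: [0.5324, -0.1303, 0.127]
tool_rot: [0.706, 0.002, 0.708, -0.003]
contact_force: [-3.7, -4.1, 7.2]
gripper_width: 0.193
```

```bash
python3 -m jog '0 1.5 0 0 0 0 10; 0 0 0 0 0 0 10;  0 0 0 0 0 0 10';python3 -m jog '0 1 0 0 0 0 10; 0 0 0 0 0 0 10;  0 0 0 0 0 0 10'
```

```text
t: 22.2
eef_pos: [0.5324, -0.1293, 0.127]
tool_rot: [0.706, 0.002, 0.708, -0.004]
contact_force: [-4.6, -4.9, 7.4]
gripper_width: 0.192
t: 22.5
eef_pos: [0.5323, -0.1289, 0.127]
tool_rot: [0.706, 0.002, 0.708, -0.004]
contact_force: [-4.2, -6.5, 7.4]
gripper_width: 0.193
```

```bash
python3 -m jog '0 1 0 0 0 0 10; 0 0 0 0 0 0 10;  0 0 0 0 0 0 10';python3 -m jog '0 1 0 0 0 0 10; 0 0 0 0 0 0 10;  0 0 0 0 0 0 10'
```

```text
t: 22.8
eef_pos: [0.5323, -0.1284, 0.127]
tool_rot: [0.706, 0.002, 0.708, -0.004]
contact_force: [-3.7, -7.2, 7.8]
gripper_width: 0.191
t: 23.1
eef_pos: [0.5323, -0.126, 0.127]
tool_rot: [0.706, 0.002, 0.708, -0.003]
contact_force: [-4.2, -4.0, 8.0]
gripper_width: 0.196
```

```bash
python3 -m jog '0 1.5 0 0 0 0 10; 0 0 0 0 0 0 10;  0 0 0 0 0 0 10';python3 -m jog '0 1 0 0 0 0 10; 0 0 0 0 0 0 10;  0 0 0 0 0 0 10'
```

```text
t: 23.4
eef_pos: [0.5323, -0.125, 0.1269]
tool_rot: [0.706, 0.002, 0.708, -0.004]
contact_force: [-3.7, -5.1, 8.5]
gripper_width: 0.188
t: 23.7
eef_pos: [0.5323, -0.125, 0.1269]
tool_rot: [0.706, 0.002, 0.708, -0.004]
contact_force: [-3.1, -7.7, 7.0]
gripper_width: 0.195
```

```bash
python3 -m jog '0 1 0 0 0 0 10; 0 0 0 0 0 0 10;  0 0 0 0 0 0 10' 60;python3 -m jog '0 1 0 0 0 0 10; 0 0 0 0 0 0 10;  0 0 0 0 0 0 10'; python3 - <<'E'
from h import *
import cv2
p,d=bot.read_camera("top"); cv2.imwrite("pics/t7.png",cv2.resize(p[145:265,215:415,::-1],None,fx=4,fy=4,interpolation=cv2.INTER_CUBIC))
p,d=bot.read_camera("side"); cv2.imwrite("pics/s7.png",cv2.resize(p[160:280,250:410,::-1],None,fx=5,fy=5,interpolation=cv2.INTER_CUBIC))
p,d=bot.read_camera("wrist"); cv2.imwrite("pics/w7.png",p[:,:,::-1])
E
```

```text
t: 24.0
eef_pos: [0.5323, -0.1249, 0.127]
tool_rot: [0.706, 0.002, 0.708, -0.005]
contact_force: [-3.9, -8.8, 6.8]
gripper_width: 0.186
t: 24.3
eef_pos: [0.5323, -0.1248, 0.127]
tool_rot: [0.706, 0.002, 0.708, -0.006]
contact_force: [-3.2, -11.4, 7.7]
gripper_width: 0.184
```

View pics/s7.png

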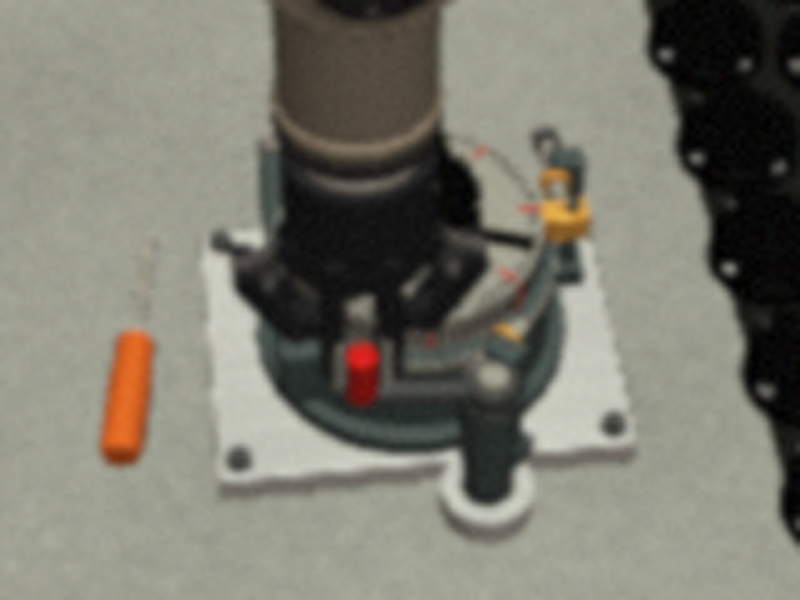

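View pics/w7.png

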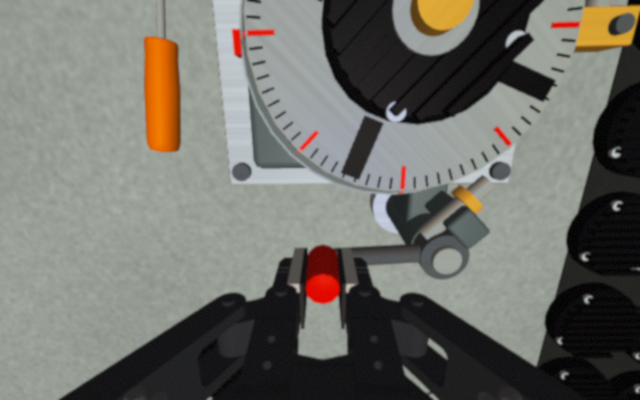

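```bash
python3 - <<'E'
from h import *
import cv2
for n in ("wrist","side","top"):
    c=bot.calibration(n);p,d=bot.read_camera(n)
    m=(p[:,:,0].astype(int)>110)&(p[:,:,1]<70)&(p[:,:,2]<70)
    vs,us=np.nonzero(m); Q=[]
    for v,u in zip(vs,us):
        oo,dd=ray(c,u,v); P=oo+dd*d[v,u]
        if .143<P[2]<.153 and np.hypot(P[0]-.532,P[1]+.13)<.03: Q.append(P)
    Q=np.array(Q)
    if len(Q): print(n,len(Q), np.round([Q.mean(0),Q.min(0),Q.max(0)],4))
o=bot.get_obs(); print(o["eef_pos"],o["contact_force"])
E
```

```text
wrist 844 [[ 0.532  -0.1255  0.1474]
 [ 0.5241 -0.1342  0.1447]
 [ 0.54   -0.1176  0.1527]]
side 32 [[ 0.5319 -0.1293  0.148 ]
 [ 0.5254 -0.1375  0.1446]
 [ 0.5393 -0.1172  0.1515]]
[ 0.53230782 -0.1248844   0.12701506] [ -3.141818   -11.94648797   7.53887445]
```

```bash
python3 -m jog '0 0 0 0 0 0 45; 0 0 0 0 0 0 45; 0 0 0 0 0 0 45'; python3 -m jog '-20 0 0 0 0 0 45; -35 0 0 0 0 0 45; -35 -10 0 0 0 0 45; -10 -40 0 0 0 0 45; 0 -40 0 0 0 0 45';  python3 -m jog '0 -45 -10 0 0 0 45; 0 -45 -10 0 0 0 45; 0 0 0 0 0 0 45; 0 0 0 0 0 0 45'; python3 - <<'E'
from h import *
import cv2
for n in ("wrist","side","top"):
    c=bot.calibration(n);p,d=bot.read_camera(n); cv2.imwrite(f"pics/{n}9.png",p[:,:,::-1])
    if n=="top": cv2.imwrite("pics/t9.png",cv2.resize(p[145:265,215:415,::-1],None,fx=4,fy=4,interpolation=cv2.INTER_CUBIC))
    if n=="side": cv2.imwrite("pics/s9.png",cv2.resize(p[160:280,250:410,::-1],None,fx=5,fy=5,interpolation=cv2.INTER_CUBIC))
    m=(p[:,:,0].astype(int)>110)&(p[:,:,1]<70)&(p[:,:,2]<70)
    vs,us=np.nonzero(m); Q=[]
    for v,u in zip(vs,us):
        oo,dd=ray(c,u,v); P=oo+dd*d[v,u]
        if .143<P[2]<.153 and np.hypot(P[0]-.532,P[1]+.13)<.03: Q.append(P)
    Q=np.array(Q)
    if len(Q): print(n,len(Q), np.round([Q.mean(0),Q.min(0),Q.max(0)],4))
o=bot.get_obs(); print(o["eef_pos"],o["contact_force"])
E
```

```text
t: 24.9
eef_pos: [0.5333, -0.1191, 0.1266]
tool_rot: [0.707, 0.002, 0.707, -0.001]
contact_force: [0.8, 0.4, 0.5]
gripper_width: 0.527
t: 25.4
eef_pos: [0.5347, -0.2096, 0.2295]
tool_rot: [0.709, 0.0, 0.705, -0.001]
contact_force: [1.6, -0.5, 0.6]
gripper_width: 0.532
t: 25.8
eef_pos: [0.5118, -0.3006, 0.2262]
tool_rot: [0.707, 0.003, 0.707, -0.003]
contact_force: [-0.0, 0.3, 0.5]
gripper_width: 0.531
top 9 [[ 0.5319 -0.124   0.1486]
 [ 0.5263 -0.1262  0.1435]
 [ 0.5377 -0.1211  0.1515]]
[ 0.51297233 -0.29794442  0.2267744 ] [0.99524458 0.33288479 0.20460549]
```

View pics/t9.png

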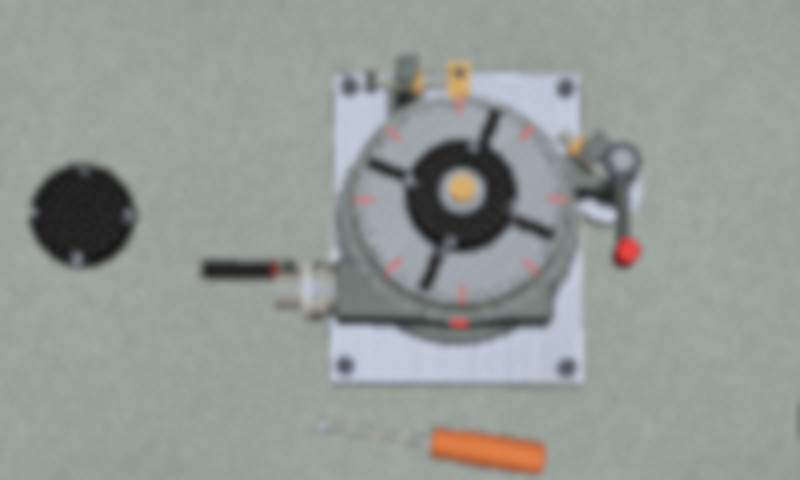

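View pics/s9.png

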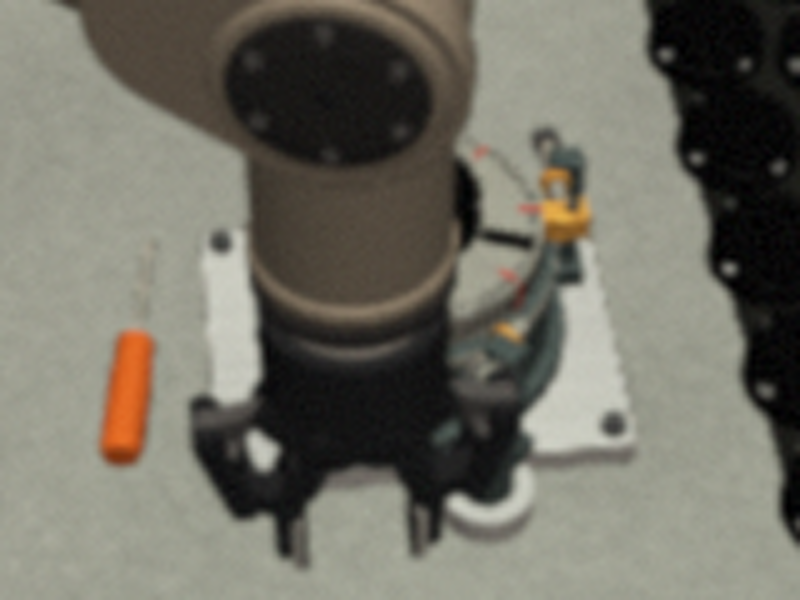

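View pics/wrist9.png

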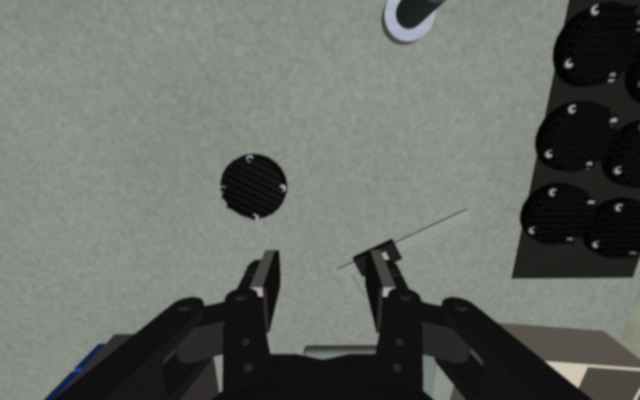

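```bash
python3 - <<'E'
from h import *
import cv2
c=bot.calibration("top"); p,d=bot.read_camera("top")
v0,v1=208,217
for v in range(v0,v1):
    oo,dd=ray(c,272,v); P=oo+dd*d[v,272]; print(v,np.round(P*1000,0))
a=cv2.imread("pics/top0.png"); e=cv2.absdiff(a,np.ascontiguousarray(p[:,:,::-1])).max(2)
cv2.imwrite("pics/diff.png",e*3)
E
```

```text
208 [554. 160.   3.]
209 [551. 160.   0.]
210 [538. 154.  57.]
211 [536. 155.  53.]
212 [533. 155.  54.]
213 [529. 154.  59.]
214 [527. 155.  52.]
215 [532. 160.   1.]
216 [529. 159.   1.]
```

View pics/diff.png

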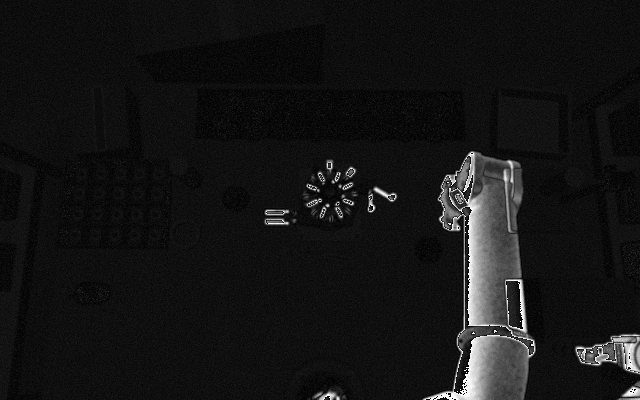

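```bash
python3 -c "
from h import *
print(bot.hand_in(), bot.get_obs()['t'])"
```

```text
the job is handed in; nothing more can be done
the job is handed in; nothing more can be done
```

I wound the crank about 4.2 turns clockwise until the dog came up on its stop screw. Then I pulled the clamp lever fully home, let go, and handed the job in at about 26 s.

**Stop:** On the first approach the pushback crept up to 13.2 N, slightly over your 8–12 N band but well under forcing. I eased it to 10.8 N, held still.

**Spring-back:** When I let go, the handle sprang back about 8 mm. I re-gripped it and wound up again to 9.8 N, held still. I then eased off to about 1.5 N before opening, and it stayed there within about 0.5 mm. So the dog should now rest on the stop with only the light preload that the crank's friction holds. I did not feel the dog again after clamping; the top picture shows it on the screw tip to about 1 mm.

**Clamp:** The lever held 11.9 N on its end without moving. Its knob slipped about 2 mm in the grip while I pressed. In the pictures it stands within about 0.02 rad of fully home.

**Last checks:** Comparing top-camera pictures from start and finish, only the platter with its dog, the crank, the lever and the arm had changed. The arm hid a strip of bench right of the table, including part of the caliper, but the wrist camera showed the caliper and cover_b apparently undisturbed. The gripper was clear of everything.

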